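# Secure a bearing on its spindle with an E-clip

### The arm

A 6-joint arm with a two-finger parallel gripper is mounted at the origin on a cart in front of the work surface, level with it; the furniture and walls round the work are solid. World frame = base frame: x ahead of the robot, y to its left, z up, the work surface at z = 0. Lengths are in m, angles in rad, forces in N, time in s.
With the tool pointing down it reaches from about 0.4 to 0.825 m from the base axis. Payload 7 kg.
Tool frame: the origin (TCP) lies at the centre of the arm's flange, where the gripper is bolted on; the fingertips stand 178 mm ahead of it and the grasp point (between the pads) lies 159 mm ahead of it; z points along the fingers, y is the direction in which the jaws open and shut (so a half turn about z gives the same grasp; the last joint's range is limited). The gripper opens to 88 mm and grips with 3 to 60 N. Pads are 19 mm wide; open, the fingers measure 130 mm over their backs; the gripper's body (78 mm by 193 mm) begins 47 mm behind the grasp point.
Start: joints at [1.565, 0.359, 0.012, 0, -1.224, -0.288], TCP at [0.195, 0.646, 0.405] pointing down, gripper open.
Joint ranges: [-3.07, 3.07], [-1.43, 2.12], [-1.02, 1.25], [-3.03, 1.67], [-3.05, -0], [-3.03, 3.03]. Speed limits (rad/s): [2.39, 2.39, 3.01, 3.14, 3.14, 3.14].

### API

Orientations are given as [roll, pitch, yaw] about the fixed x, y, z axes, in that order (R = Rz(yaw) Ry(pitch) Rx(roll)).
In Python, from station import * gives the robot as it stands.
- The arm moves only by the tool send_rows, never from a script. Its argument "motion" is a list of rows, each an object with "offset": the shift along the tool's x, y, z in cm, a list of three; "turn": the turn about the tool's z in degrees. In form: [{"offset": [x, y, z], "turn": turn}, ...]. A call has 1 to 8 rows; each row is the pose to reach, as a shift and turn from the pose commanded when the call began, along the tool's axes at that moment; what a row does not reach only later rows make up. A row lasts 1/10 s, in which the tool goes at most 50 mm and 8.59 degrees, less where a joint would pass 70% of its speed; a pose out of reach is approached as far as the arm can. A call with a gripper value outside its range is refused whole. "hand" is the opening, from -1 (shut) to 1 (fully open), set as the call begins (left out, the last holds). The fingers move at their own pace and stop on an object; "squeeze" is the grip in N (left out, the last holds). Time passes only in rows, so rows that repeat a pose let the fingers close. It gives the time, the measured TCP pose, the force and the opening at its end, in the units of the state.
- get_state(): the state, without advancing time (a new reading comes with each control period).
- grab_frame(name): name is "side" or "top"; returns a dict with "frame" (480x640x3 uint8, blue, green, red), "range_z" (480x640 float32, m along the optical axis (not along the pixel's ray), 0 where there is no reading), "vertical_fov" (degrees; the focal length in pixels is half the picture's height over the tangent of half this angle, whatever the lens; pixels are square), "cx", "cy" (the principal point, pixels), "k1" (the pictures are not rectified: a ray, as slopes to the right and down, at radius r is drawn at 1 + k1 r^2 times it, then the intrinsics apply), "cam_to_world" (4x4, takes a point from camera to world coordinates). Camera axes: x right, y up, looking along -z (the intrinsics and any distortion apply to the point x, -y, -z); pixel columns grow to the right and rows downward; lengths in m; the calibration is good to about 2 mm. A picture is of the moment at which its call begins.
- job_done(): hands the job in, once; it reports no verdict.
The state is a dict: "t": time; "q": joint angles; "qd": joint speeds; "joint_efforts": joint torques, N m; "eef_pos": TCP position; "ee_rot": TCP orientation; "force": force on the tool from outside, world axes, zero at the start; "moment": the same for the moment, N m; "width": finger opening in m.
Only numpy, scipy, OpenCV 4.12 (cv2) and the standard library are available. Lean on these libraries where they do the work, as an engineer would, in place of code of your own. Each camera call takes 0.05 s, during which the arm holds its last target. There are 200 camera calls.

### The job

Slide the bearing with its brass sleeve along the clamped spindle until it is fully home against the shoulder, which uncovers the groove. Then take the largest of the three E-clips from the blue storage block, feel for the groove just beyond the sleeve and push the clip straight into it until it snaps in and sits fully seated and square. Go gently, never force the clip against the spindle, leave the two smaller clips and the other things where they are, and let go when done.

Things in the scene. Friction and masses are not known exactly. Their poses are not given: they have to be found in the camera images.
- stand: Spindle clamp fixed to the table: green base plate 110 x 180 x 12 mm, on it a grey split block, 64 mm wide, 110 mm high (screws to 116), at y = +32 to +72 mm. Origin: centre of the plate's underside, z up. A horizontal steel spindle sticks out of the block towards -y, its axis along y through x = 0, z = 85 mm; shoulder, bearing, sleeve, groove and free end follow in that order.
- spindle_axis (a point): Point on the spindle's axis where the shoulder's face would lie by the drawing; axes as the stand. The spindle was clamped by hand: its real shoulder lies up to 13 mm from here along y, either way, and is not measured. From that real shoulder towards -y: journal 30 mm in diameter to 44 mm, groove 44 to 50 mm, last land 30 mm in diameter to the end at 80 mm. Clamped fast.
- groove_about (a point): Point on the spindle's axis where the groove's middle would lie by the drawing; the real groove is up to 13 mm off along y, so it must be felt for. Groove 6 mm wide, 24 mm in diameter. Its edge on the +y side is flush with the sleeve's outer face once the bearing is home: a clip slid along the last land towards +y drops in just as it meets the sleeve.
- bearing_pack (a joint): Slide of bearing and sleeve (one piece) on the spindle, m: 0 = home on the shoulder, a hard stop; grows towards the free end (stand's -y), at most 0.024; starts at 0.012 to 0.020, over the groove. Length 44 mm: next the shoulder the bearing cone, 50 mm in diameter, 18 long, then the brass sleeve, 36 mm in diameter, 26 long. Slides at about 4 N and stays where left.
- clip: Largest E-clip, dark spring steel, 4 mm thick, 44 mm outside, opening down in its slot. Origin: ring centre, on the spindle's axis when seated. x: thickness, y: width, z: to its closed back (top z = +22, jaw ends -14.5 mm). Two jaws (outside at y = +-21 mm, below z = +3) spring outwards; they must stay free. Mass about 30 g.
- clip_shoulders (a point): Middle between the clip's two flat shoulders, 8.5 mm above its ring centre, axes as the clip. The shoulders, at y = +-23 mm, reach from 5.5 mm below to 5.5 mm above this point: grip it here, 46 mm wide.
- clip_mouth (a point): Middle between the clip's jaw ends, 14.4 mm below its ring centre. Lowered on a 30 mm diameter the clip stops with its ring centre about 20 mm above the axis and can not pass, however hard pressed. In the groove it drops to about 16 mm above; from there a push of some 8 N spreads the jaws, then it pulls itself home, ring centre within 1 mm of the axis.
- clip_block: Blue storage block 112 x 36 mm, top at 24 mm, on a plate 124 x 56 x 5 mm, fixed. Origin: centre of its underside, x along it. Three slots along y, 5.5 mm wide, at x = -36, 0, +36 mm, floor at 10 mm, open at both ends, each with a middle ridge 11 mm wide, 9 mm high that a clip straddles, free to shift some 4 mm along y. Which clip is in which slot differs; the large one's ring centre is 24.4 mm up.
- clip_medium: E-clip of the same shape, 36 mm outside, 3.6 mm thick, in another slot; origin at its ring centre; to be left alone.
- clip_small: E-clip of the same shape, 28 mm outside, 3.6 mm thick, in another slot; origin at its ring centre; to be left alone.
- tape_roll: Roll of brown tape lying flat, 95 mm diameter, 24 mm high; origin under its centre; to be left alone.
- outer_ring_2: Loose bearing outer ring lying flat, 48 mm diameter, 12 mm high; origin under its centre; to be left alone.
- marker_pen: Black and red marker lying flat, 16 x 132 x 17 mm; origin under its middle; to be left alone.

How it is judged:
On the way, in this order (a step that is already met when the one before it is completed fails the run):
1. the bearing and its sleeve are fully home against the shoulder (value of joint bearing_pack below 0.0015 m), for 0.2 s.
2. the large clip has snapped into the groove: its ring is centred on the spindle's axis and square to it (z of clip in the frame of stand between 0.083 and 0.087 m and x of clip in the frame of stand between -0.002 and 0.002 m and y of clip in the frame of stand between -0.052 and -0.018 m and angle between the x axis of clip and the y axis of stand, either way round below 0.14 rad), for 0.2 s.
At the end, for the whole second after the job is handed in: Bearing pack within 1.5 mm of its stop. Large clip in the groove: ring centre within 2 mm of the spindle's axis (height and sideways), 18 to 52 mm towards -y of the stand's origin, square within 0.14 rad, at rest, released. The smaller clips and other things where they were (all of step 2 and value of joint bearing_pack below 0.0015 m and linear speed of clip below 0.01 m/s and contact force between the fingers and clip below 0.3 N); the robot touches nothing.
It fails at once if the clip is forced: its contact forces on the spindle, sleeve and stand add up to more than 40 N (a push of over some 25 N) (contact force between clip and stand above 40 N).
It fails at once if one of the two smaller clips is moved by more than 15 mm (distance of any of clip_medium, clip_small from where it was at the start of the episode above 0.015 m).
It fails at once if the tape roll, the loose ring or the marker is moved by more than 15 mm (distance of any of tape_roll, outer_ring_2, marker_pen from where it was at the start of the episode above 0.015 m).
It also fails if it takes over 58 s, if anything falls off the work surface, if the arm or the gripper's body presses on something with over 40 N, if the wrist force passes 120 N, or if a joint passes its speed limit or range.

## Working session

There is one attempt and no reset: what is moved stays moved. The work goes in short steps, Python scripts to look and compute and a tool call to move; the robot and the scene stay as the last step left them, time stands still between calls to the robot, and variables do not carry over. Pictures are saved under pics/ and viewed, about 8 in all and at most 12, crops included, and the job is handed in when it is done.

Besides the shell and the picture viewer there is one more tool, called after "Call:" as name(argument=value, ...), one argument or row to a line, values as JSON. send_rows: Moves the arm, as the interface text tells. Its arguments: {"type":"object","properties":{"motion":{"type":"array"},"hand":{"type":"number"},"squeeze":{"type":"number"}},"required":["motion"]}

```bash
mkdir -p pics
cat > h.py <<'E'
from station import *
import numpy as np, cv2
def intr(d):
    f=240/np.tan(np.radians(d["vertical_fov"])/2); return f,d["cx"],d["cy"],d["k1"]
def cloud(d):
    f,cx,cy,k1=intr(d); K=np.array([[f,0,cx],[0,f,cy],[0,0,1.]])
    v,u=np.mgrid[0:480,0:640]; p=np.stack([u,v],-1).reshape(-1,1,2).astype(float)
    s=cv2.undistortPoints(p,K,np.array([k1,0,0,0.])).reshape(480,640,2)
    z=d["range_z"]; T=np.array(d["cam_to_world"])
    pc=np.stack([s[...,0]*z,-s[...,1]*z,-z],-1)
    return pc@T[:3,:3].T+T[:3,3], s
E
python3 - <<'E'
from h import *
for n in("top","side"):
    d=grab_frame(n); cv2.imwrite(f"pics/{n}0.png",d["frame"]); np.savez(f"{n}0.npz",**d)
    print(n,d["vertical_fov"],d["k1"],np.round(d["cam_to_world"],3).tolist())
s=get_state(); print({k:np.round(v,4).tolist() for k,v in s.items()})
E
```

```text
top 47.22252960657708 -0.031375147566765384 [[-0.063, 0.972, -0.227, 0.367], [-0.998, -0.061, 0.015, -0.116], [0.001, 0.228, 0.974, 0.907], [0.0, 0.0, 0.0, 1.0]]
side 48.286166067874206 -0.04992822092437429 [[-0.81, 0.337, -0.481, 0.143], [-0.586, -0.436, 0.683, 0.445], [0.02, 0.835, 0.55, 0.538], [0.0, 0.0, 0.0, 1.0]]
{'t': 0.1, 'q': [1.5651, 0.3593, 0.0111, -0.0003, -1.2241, -0.2881], 'qd': [0.0009, -0.0013, 0.0037, 0.0002, -0.0021, -0.0001], 'joint_efforts': [-0.0005, -58.4163, 29.3752, 7.0156, 0.0102, -0.0], 'eef_pos': [0.1954, 0.6459, 0.4038], 'ee_rot': [3.1401, -0.0002, -0.2939], 'force': [-0.4395, -0.3975, 0.4518], 'moment': [0.0191, 0.0109, 0.006], 'width': 0.0875}
```

View pics/top0.png

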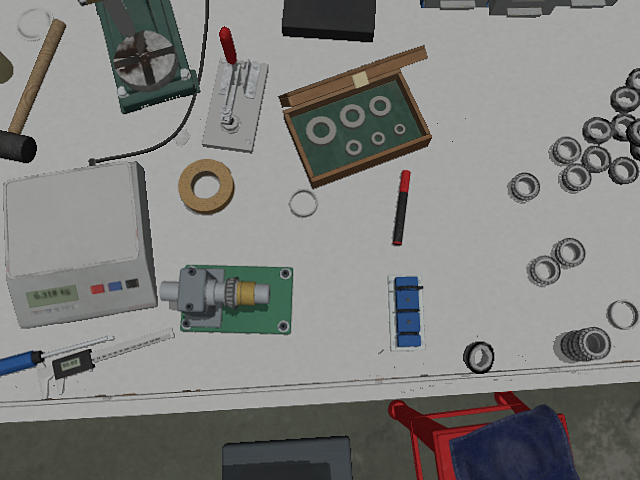

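View pics/side0.png

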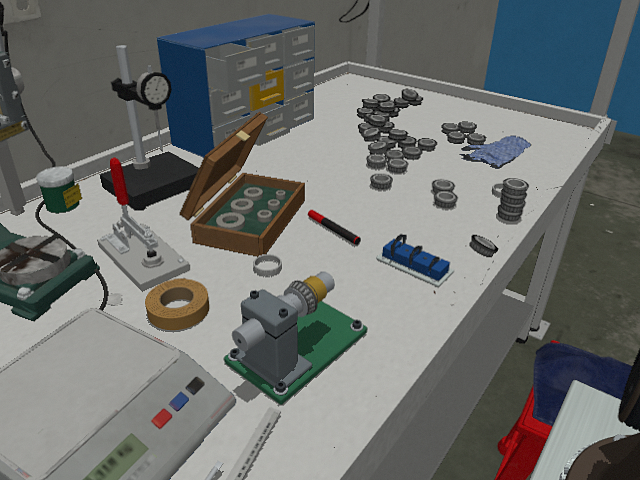

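The top view shows the stand's plate at about (237,299), with the spindle pointing right (world -y) and the brass sleeve at (247,293). The blue block is at (407,312), with the largest clip apparently in its upper slot, near (407,288). The pen is at (401,208), the loose ring at (303,203) and the tape at (207,186).

```bash
python3 - <<'E'
from h import *
for n in("top","side"):
    d=dict(np.load(f"{n}0.npz")); P,s=cloud(d); hsv=cv2.cvtColor(d["frame"],cv2.COLOR_BGR2HSV); T=d["cam_to_world"]
    H,S,V=cv2.split(hsv); Z=P[...,2]; ok=d["range_z"]>0
    print(n)
    near=(P[...,0]>.25)&(P[...,0]<.65)
    g=(H>60)&(H<90)&(S>90)&ok&near&(abs(Z-.012)<.006)&(P[...,1]>-.02)&(P[...,1]<.3)
    r=cv2.minAreaRect(P[g][:,:2].astype(np.float32)*1000); print("green",g.sum(),r,np.median(Z[g]))
    b=(H>100)&(H<125)&(S>120)&ok&near&(Z>.018)&(Z<.028)
    r=cv2.minAreaRect(P[b][:,:2].astype(np.float32)*1000); print("blue",b.sum(),r,np.median(Z[b]))
    c,sz,a=r
    q=ok&(Z>.028)&(Z<.06)&(np.hypot(P[...,0]-c[0]/1e3,P[...,1]-c[1]/1e3)<.09)
    k,l,st,_=cv2.connectedComponentsWithStats(q.astype(np.uint8))
    for i in range(1,k):
        if st[i,4]>4: p=P[l==i]; print("clip",st[i].tolist(),p.mean(0).round(4),p.min(0).round(4),p.max(0).round(4))
    # brass
    br=(H>15)&(H<30)&(S>110)&ok&(Z>.06)&(Z<.13)
    p=P[br]; print("brass",br.sum(),p.min(0).round(4),p.max(0).round(4))
    sp=ok&(Z>.06)&(Z<.125)&near&(P[...,1]>-.1)&(P[...,1]<.3)
    p=P[sp]
    ys=np.arange(-.08,.28,.006)
    for y in ys:
        m=abs(p[:,1]-y)<.003
        if m.sum()>3: print(round(y,3),m.sum(),p[m].min(0).round(3)[[0,2]],p[m].max(0).round(3)[[0,2]], p[m][p[m][:,2].argmax(),0].round(3))
E
cat > /dev/null
```

```text
top
green 1673 ((485.4676208496094, 41.60097885131836), (130.09971618652344, 109.17628479003906), 85.63981628417969) 0.012705097940049925
blue 1690 ((442.42633056640625, 59.125274658203125), (110.6760025024414, 675.9295043945312), 0.43491560220718384) 0.02470691364998756
clip [213, 276, 4, 4, 12] [0.5134 0.0464 0.0478] [0.5099 0.0462 0.0293] [0.5162 0.0471 0.0593]
clip [189, 306, 27, 11, 88] [0.459  0.06   0.0453] [0.4543 0.0497 0.0282] [0.4711 0.0871 0.0597]
brass 390 [ 0.4631 -0.1775  0.061 ] [0.9229 0.1574 0.1277]
-0.044 35 [0.466 0.076] [0.492 0.103] 0.483
-0.038 81 [0.464 0.085] [0.492 0.103] 0.475
-0.032 82 [0.464 0.086] [0.492 0.103] 0.477
-0.026 84 [0.464 0.086] [0.493 0.103] 0.479
-0.02 96 [0.462 0.082] [0.497 0.107] 0.476
-0.014 97 [0.462 0.083] [0.496 0.106] 0.477
-0.008 99 [0.463 0.082] [0.497 0.106] 0.486
-0.002 97 [0.463 0.082] [0.499 0.107] 0.48
0.004 121 [0.463 0.074] [0.506 0.111] 0.489
0.01 136 [0.458 0.069] [0.506 0.113] 0.487
0.016 119 [0.46  0.087] [0.504 0.113] 0.48
0.022 81 [0.462 0.085] [0.503 0.109] 0.483
0.028 80 [0.469 0.088] [0.498 0.104] 0.483
0.034 101 [
[... 3618 characters left out ...]
3
0.19 300 [0.542 0.06 ] [0.649 0.067] 0.544
0.196 290 [0.541 0.06 ] [0.65  0.066] 0.543
0.202 302 [0.542 0.06 ] [0.65  0.067] 0.542
0.208 319 [0.541 0.06 ] [0.649 0.067] 0.543
0.214 329 [0.541 0.06 ] [0.65  0.068] 0.542
0.22 341 [0.538 0.06 ] [0.65  0.066] 0.54
0.226 347 [0.538 0.06 ] [0.65  0.067] 0.539
0.232 364 [0.538 0.06 ] [0.649 0.067] 0.538
0.238 365 [0.537 0.06 ] [0.649 0.066] 0.537
0.244 377 [0.537 0.06 ] [0.65  0.066] 0.538
0.25 382 [0.537 0.06 ] [0.65  0.066] 0.537
0.256 376 [0.536 0.06 ] [0.65  0.067] 0.537
0.262 387 [0.535 0.06 ] [0.65  0.066] 0.539
0.268 413 [0.534 0.06 ] [0.65  0.066] 0.536
0.274 424 [0.533 0.06 ] [0.65  0.066] 0.537
0.28 429 [0.533 0.06 ] [0.65  0.066] 0.534
```

Run:
```python
import cv2
a=cv2.imread("pics/top0.png")[255:355,150:300]; b=cv2.imread("pics/top0.png")[262:362,360:460]; c=cv2.imread("pics/side0.png")[220:300,370:470]
im=[cv2.resize(x,(0,0),fx=3.9*0.7,fy=3.9*.7,interpolation=cv2.INTER_CUBIC) for x in (a,b)]
c=cv2.resize(c,(341,273)); 
import numpy as np
r1=np.hstack([im[0],im[1]]); r2=np.zeros_like(r1); r2[:273,:341]=c
cv2.imwrite("pics/crop.png",np.vstack([r1,r2])[:, :800])
```

```text
(no output)
```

View pics/crop.png

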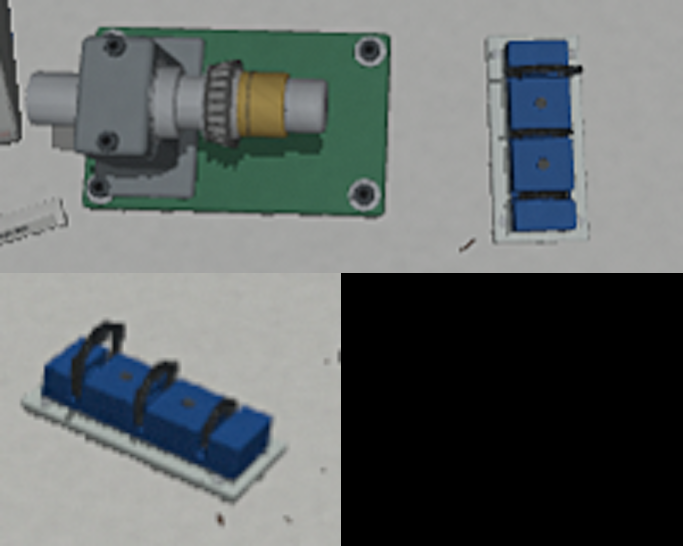

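The crop shows the large clip in the upper (+x) slot, the medium one in the middle and the small one at the near end. The sleeve still covers the groove. Next I refine the yaw and block measurements and work out the first move.

```bash
cat >> h.py <<'E'
from scipy.spatial.transform import Rotation as Ro
def off(x,y,z,yawdeg,start=None):
    s=get_state(); R=Ro.from_euler("xyz",s["ee_rot"]).as_matrix()
    o=R.T@(np.array([x,y,z])-s["eef_pos"])*100
    t=-(yawdeg-np.degrees(s["ee_rot"][2])); t=(t+180)%360-180
    print("pos",np.round(s["eef_pos"],4),"rpy",np.round(np.degrees(s["ee_rot"]),2),"F",np.round(s["force"],1),"offset_cm",o.round(2),"turn",round(t,2))
E
python3 - <<'E'
from h import *
for n in("top","side"):
    d=dict(np.load(f"{n}0.npz")); P,s=cloud(d); hsv=cv2.cvtColor(d["frame"],cv2.COLOR_BGR2HSV)
    H,S,V=cv2.split(hsv); X,Y,Z=np.moveaxis(P,-1,0); ok=d["range_z"]>0
    reg=ok&(X>.36)&(X<.53)&(Y>-.31)&(Y<-.2)
    b=reg&(H>100)&(H<125)&(S>120)&(Z>.020)&(Z<.028)
    print(n,"blue",b.sum(),cv2.minAreaRect(P[b][:,:2].astype(np.float32)*1000),np.median(Z[b]))
    q=reg&(Z>.0285)&(Z<.06)
    k,l,st,_=cv2.connectedComponentsWithStats(q.astype(np.uint8),connectivity=8)
    for i in range(1,k):
        if st[i,4]>4: p=P[l==i]; print("clip",st[i].tolist(),p.mean(0).round(4),p.min(0).round(4),p.max(0).round(4))
    q=reg&(V<70)&(S<120)&(Z>.022)
    k,l,st,_=cv2.connectedComponentsWithStats(q.astype(np.uint8),connectivity=8)
    for i in range(1,k):
        if st[i,4]>10: p=P[l==i]; print("dark",st[i].tolist(),p.mean(0).round(4),p.min(0).round(4),p.max(0).round(4),np.polyfit(p[:,1],p[:,0],1).round(3))
off(.477,-.010,.40,-94.9)
E
```

```text
top blue 1244 ((444.47064208984375, -257.63323974609375), (36.369232177734375, 110.67947387695312), 87.1568603515625) 0.02466558068476482
clip [394, 286, 29, 4, 73] [ 0.481  -0.2596  0.0371] [ 0.4782 -0.2835  0.0285] [ 0.4834 -0.2384  0.0432]
clip [400, 309, 17, 3, 45] [ 0.445  -0.2564  0.0342] [ 0.4425 -0.2695  0.0297] [ 0.4471 -0.2447  0.0394]
clip [409, 333, 4, 2, 6] [ 0.4084 -0.2578  0.0306] [ 0.4072 -0.2602  0.0293] [ 0.409  -0.2555  0.0325]
dark [394, 286, 29, 4, 82] [ 0.4812 -0.2604  0.0345] [ 0.4781 -0.2835  0.022 ] [ 0.4861 -0.2387  0.0428] [0.05  0.494]
dark [398, 309, 22, 3, 52] [ 0.4452 -0.2567  0.0325] [ 0.4425 -0.2754  0.0225] [ 0.4484 -0.2425  0.0393] [0.05  0.458]
dark [402, 333, 13, 2, 23] [ 0.4085 -0.2545  0.0283] [ 0.4071 -0.2641  0.0238] [ 0.4101 -0.2455  0.0325] [0.079 0.429]
side blue 613 ((442.1678161621094, -257.90582275390625), (36.7109489440918, 113.5108871459961), 85.5827407836914) 0.023591899934501726
clip [391, 235, 16, 13, 79] [ 0.4796 -0.2623  0.0358] [ 0.475  -0.2874  0.0285] [ 0.4823 -0.2399  0.0445]
clip [410, 246, 13, 9, 40] [ 0.444 -0.258  0.033] [ 0.4401 -0.276   0.029 ] [ 0.4465 -0.243   0.0394]
clip [432, 256, 5, 5, 12] [ 0.4076 -0.2569  0.0304] [ 0.4056 -0.2659  0.0285] [ 0.4089 -0.2505  0.0328]
dark [391, 235, 15, 16, 83] [ 0.4799 -0.2616  0.0335] [ 0.4766 -0.2874  0.0228] [ 0.4825 -0.2399  0.0445] [0.048 0.492]
dark [410, 246, 12, 13, 52] [ 0.4442 -0.2585  0.0301] [ 0.4417 -0.2814  0.0221] [ 0.4458 -0.2427  0.0394] [0.025 0.451]
dark [430, 257, 9, 8, 28] [ 0.4075 -0.2566  0.0271] [ 0.4047 -0.2723  0.023 ] [ 0.4096 -0.2463  0.0318] [0.034 0.416]
pos [0.1954 0.6459 0.4038] rpy [ 1.7991e+02 -1.0000e-02 -1.6840e+01] F [-0.4 -0.4  0.5] offset_cm [45.95 54.62  0.47] turn 78.06
```

Call:
send_rows(
  motion=[
    {"offset": [45.95, 54.6, 0.5], "turn": 78},
    {"offset": [45.95, 54.6, 0.5], "turn": 78},
    {"offset": [45.95, 54.6, 0.5], "turn": 78},
    {"offset": [45.95, 54.6, 0.5], "turn": 78},
    {"offset": [45.95, 54.6, 0.5], "turn": 78},
    {"offset": [45.95, 54.6, 0.5], "turn": 78},
    {"offset": [45.95, 54.6, 0.5], "turn": 78},
    {"offset": [45.95, 54.6, 0.5], "turn": 78},
  ],
  hand=1,
)

```text
t: 0.9
eef_pos: [0.3535, 0.2765, 0.4018]
ee_rot: [-3.142, 0.0, -1.499]
force: [0.1, 0.3, -0.5]
width: 0.0877
```

```bash
python3 -c "
from h import *
off(.478,-.012,.32,-94.9)"
```

```text
pos [0.3535 0.2765 0.4018] rpy [-1.800e+02  1.000e-02 -8.591e+01] F [ 0.1  0.3 -0.5] offset_cm [ 29.66 -10.36   8.18] turn 8.99
```

Call:
send_rows(
  motion=[
    {"offset": [29.6, -10.4, 8.2], "turn": 9},
    {"offset": [29.6, -10.4, 8.2], "turn": 9},
    {"offset": [29.6, -10.4, 8.2], "turn": 9},
    {"offset": [29.6, -10.4, 8.2], "turn": 9},
    {"offset": [29.6, -10.4, 8.2], "turn": 9},
    {"offset": [29.6, -10.4, 8.2], "turn": 9},
    {"offset": [29.6, -10.4, 8.2], "turn": 9},
    {"offset": [29.6, -10.4, 8.2], "turn": 9},
  ],
)

```text
t: 1.7
eef_pos: [0.4801, -0.0112, 0.3183]
ee_rot: [3.139, -0.001, -1.655]
force: [-0.2, 0.2, 0.2]
width: 0.0876
```

```bash
python3 -c "
from h import *
off(.478,-.012,.245,-94.9); print(get_state()['q'])"
```

```text
pos [ 0.4801 -0.0112  0.3183] rpy [ 1.7984e+02 -8.0000e-02 -9.4820e+01] F [-0.2  0.2  0.2] offset_cm [0.09 0.18 7.33] turn 0.08
[ 3.87564507e-01  1.16557070e-01 -5.26669444e-01 -9.67094603e-05
 -9.30656762e-01 -4.71637838e-01]
```

Call:
send_rows(
  motion=[
    {"offset": [0.1, 0.1, 4], "turn": 0},
    {"offset": [0.1, 0.1, 6], "turn": 0},
    {"offset": [0.1, 0.1, 7.2], "turn": 0},
    {"offset": [0.1, 0.1, 7.3], "turn": 0},
    {"offset": [0.1, 0.1, 7.3], "turn": 0},
  ],
)

```text
t: 2.2
eef_pos: [0.4788, -0.0091, 0.2471]
ee_rot: [3.141, -0.0, -1.65]
force: [-0.2, -0.4, -0.3]
width: 0.0878
```

Call:
send_rows(
  motion=[
    {"offset": [0, 0, 0], "turn": 0},
    {"offset": [0, 0, 0], "turn": 0},
    {"offset": [0, 0, 0], "turn": 0},
    {"offset": [0, 0, 0], "turn": 0},
    {"offset": [0, 0, 0], "turn": 0},
    {"offset": [0, 0, 0], "turn": 0},
    {"offset": [0, 0, 0], "turn": 0},
    {"offset": [0, 0, 0], "turn": 0},
  ],
  hand=-1,
  squeeze=10,
)

```text
t: 3.0
eef_pos: [0.4802, -0.0093, 0.2474]
ee_rot: [-3.138, 0.001, -1.65]
force: [5.6, -1.7, -2.7]
width: 0.0355
```

```bash
python3 -c "
from h import *
off(.478,-.012,.245,-94.9)"
```

```text
pos [ 0.4802 -0.0093  0.2474] rpy [-1.7979e+02  4.0000e-02 -9.4550e+01] F [ 5.6 -1.7 -2.7] offset_cm [0.29 0.2  0.24] turn 0.35
```

Call:
send_rows(
  motion=[
    {"offset": [0, -0.14, 0], "turn": 0},
    {"offset": [-0.2, -0.14, 0], "turn": 0.3},
    {"offset": [-0.4, -0.14, 0], "turn": 0.3},
    {"offset": [-0.6, -0.14, 0], "turn": 0.3},
    {"offset": [-0.8, -0.14, 0], "turn": 0.3},
    {"offset": [-0.8, -0.14, 0], "turn": 0.3},
  ],
)

```text
t: 3.6
eef_pos: [0.4813, -0.0015, 0.2472]
ee_rot: [-3.14, -0.0, -1.656]
force: [2.6, -2.7, 3.4]
width: 0.0358
```

Call:
send_rows(
  motion=[
    {"offset": [-0.1, -0.05, 0], "turn": 0},
    {"offset": [-0.2, -0.05, 0], "turn": 0},
    {"offset": [-0.3, -0.05, 0], "turn": 0},
    {"offset": [-0.3, -0.05, 0], "turn": 0},
  ],
)

```text
t: 4.0
eef_pos: [0.4817, 0.0012, 0.2472]
ee_rot: [-3.141, -0.0, -1.656]
force: [1.5, -3.1, 6.1]
width: 0.0356
```

Call:
send_rows(
  motion=[
    {"offset": [-0.1, 0, 0], "turn": 0},
    {"offset": [-0.2, 0, 0], "turn": 0},
    {"offset": [-0.2, 0, 0], "turn": 0},
  ],
)

```text
t: 4.3
eef_pos: [0.4819, 0.0033, 0.2472]
ee_rot: [-3.141, -0.0, -1.656]
force: [1.0, -3.7, 6.5]
width: 0.0351
```

Call:
send_rows(
  motion=[
    {"offset": [-0.1, 0, 0], "turn": 0},
    {"offset": [-0.2, 0, 0], "turn": 0},
    {"offset": [-0.2, 0, 0], "turn": 0},
  ],
)

```text
t: 4.6
eef_pos: [0.482, 0.0053, 0.2472]
ee_rot: [-3.141, -0.0, -1.656]
force: [1.3, -3.1, 6.2]
width: 0.0357
```

Call:
send_rows(
  motion=[
    {"offset": [-0.1, 0, 0], "turn": 0},
    {"offset": [-0.2, 0, 0], "turn": 0},
    {"offset": [-0.2, 0, 0], "turn": 0},
  ],
)

```text
t: 4.9
eef_pos: [0.4822, 0.0068, 0.2471]
ee_rot: [-3.141, -0.001, -1.656]
force: [3.4, -7.5, 2.9]
width: 0.0352
```

Call:
send_rows(
  motion=[
    {"offset": [-0.1, 0, 0], "turn": 0},
    {"offset": [-0.2, 0, 0], "turn": 0},
    {"offset": [-0.2, 0, 0], "turn": 0},
  ],
)

```text
t: 5.2
eef_pos: [0.4824, 0.0086, 0.2469]
ee_rot: [3.142, -0.001, -1.656]
force: [5.1, -9.6, 2.0]
width: 0.0358
```

Run:
```python
from h import *
d=grab_frame("side"); im=d["frame"][240:420,200:400]; cv2.imwrite("pics/s1.png",cv2.resize(im,(0,0),fx=3,fy=3))
s=get_state();print(s["force"],s["eef_pos"])
```

```text
[ 5.29236786 -9.83217669  1.23114623] [0.48237261 0.00858685 0.24690505]
```

View pics/s1.png

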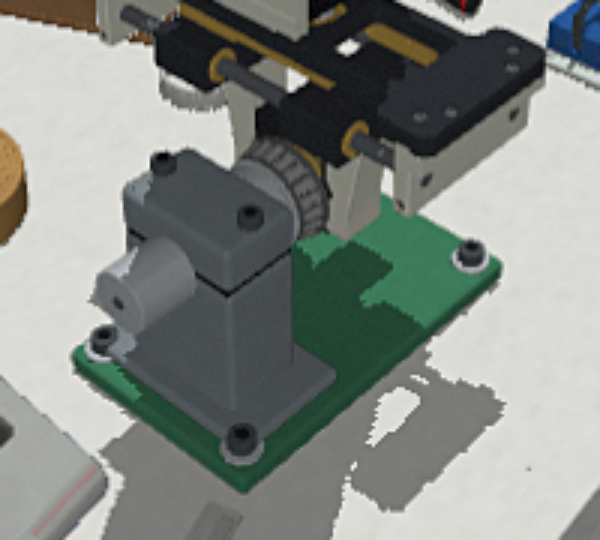

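The picture shows the cone close against the shoulder at about (290,190), and the side force jumped from 3 to 9.6 N. One more small push should confirm the stop.

Call:
send_rows(
  motion=[
    {"offset": [-0.1, 0, 0], "turn": 0},
    {"offset": [-0.2, 0, 0], "turn": 0},
    {"offset": [-0.2, 0, 0], "turn": 0},
    {"offset": [-0.2, 0, 0], "turn": 0},
  ],
)

```text
t: 5.65
eef_pos: [0.4825, 0.0094, 0.2469]
ee_rot: [3.141, -0.003, -1.656]
force: [8.5, -19.1, 0.2]
width: 0.0359
```

Call:
send_rows(
  motion=[
    {"offset": [0, 0, 0], "turn": 0},
    {"offset": [0, 0, 0], "turn": 0},
    {"offset": [0, 0, 0], "turn": 0},
    {"offset": [0, 0, 0], "turn": 0},
    {"offset": [0, 0, 0], "turn": 0},
    {"offset": [0, 0, -8], "turn": 0},
    {"offset": [0, 0, -8], "turn": 0},
    {"offset": [0, 0, -8], "turn": 0},
  ],
  hand=1,
)

```text
t: 6.45
eef_pos: [0.4839, 0.012, 0.3312]
ee_rot: [-3.134, 0.003, -1.655]
force: [0.5, -0.0, 0.0]
width: 0.087
```

```bash
python3 -c "
from h import *
off(.4807,-.2605,.32,176.8)"
```

```text
pos [0.4839 0.012  0.3312] rpy [-179.58    0.18  -94.82] F [ 0.5 -0.   0. ] offset_cm [27.18 -1.97  1.05] turn 88.38
```

Call:
send_rows(
  motion=[
    {"offset": [27.2, -2, 1], "turn": 88.4},
    {"offset": [27.2, -2, 1], "turn": 88.4},
    {"offset": [27.2, -2, 1], "turn": 88.4},
    {"offset": [27.2, -2, 1], "turn": 88.4},
    {"offset": [27.2, -2, 1], "turn": 88.4},
    {"offset": [27.2, -2, 1], "turn": 88.4},
    {"offset": [27.2, -2, 1], "turn": 88.4},
    {"offset": [27.2, -2, 1], "turn": 88.4},
  ],
)

```text
t: 7.25
eef_pos: [0.4789, -0.2623, 0.316]
ee_rot: [3.141, -0.001, -2.864]
force: [-0.9, 1.0, 0.1]
width: 0.0877
```

```bash
python3 -c "
from h import *
off(.4807,-.2605,.26,176.8)"
```

```text
pos [ 0.4789 -0.2623  0.316 ] rpy [ 1.7995e+02 -5.0000e-02 -1.6412e+02] F [-0.9  1.   0.1] offset_cm [-0.23  0.12  5.6 ] turn 19.08
```

Call:
send_rows(
  motion=[
    {"offset": [-0.2, 0.1, 2], "turn": 8},
    {"offset": [-0.2, 0.1, 4], "turn": 16},
    {"offset": [-0.2, 0.1, 5.6], "turn": 19},
    {"offset": [-0.2, 0.1, 5.6], "turn": 19},
    {"offset": [-0.2, 0.1, 5.6], "turn": 19},
  ],
)

```text
t: 7.75
eef_pos: [0.481, -0.2598, 0.2608]
ee_rot: [-3.142, -0.001, 3.098]
force: [0.5, -0.5, 1.1]
width: 0.0874
```

Run:
```python
from h import *
off(.4807,-.2605,.192,176.8)
d=grab_frame("side"); im=d["frame"][190:310,340:500]; cv2.imwrite("pics/s2.png",cv2.resize(im,(0,0),fx=4,fy=4))
d=grab_frame("top"); P,s=cloud(d)
# project the grasp axis at z=.04 for comparison & sleeve face
hsv=cv2.cvtColor(d["frame"],cv2.COLOR_BGR2HSV); H,S,V=cv2.split(hsv); X,Y,Z=np.moveaxis(P,-1,0)
b=(H>15)&(H<30)&(S>110)&(Z>.08)&(Z<.12)&(X>.44)&(X<.53)&(Y>-.06)&(Y<.06); p=P[b]; print("brass",b.sum(),p.min(0),p.max(0))
c=b&(abs(X-.481)<.006); print(Y[c].min(),Y[c].max())
m=(Z>.08)&(Z<.12)&(abs(X-.478)<.006)&(Y>-.06)&(Y<.0); print("spindle end",Y[m].min())
```

```text
pos [ 0.481  -0.2598  0.2608] rpy [-1.8000e+02 -5.0000e-02  1.7749e+02] F [ 0.5 -0.5  1.1] offset_cm [ 0.02 -0.07  6.88] turn 0.69Traceback (most recent call last):
  File "<stdin>", line 7, in <module>
    return umr_minimum(a, axis, None, out, keepdims, initial, where)
ValueError: zero-size array to reduction operation minimum which has no identity
```

View pics/s2.png

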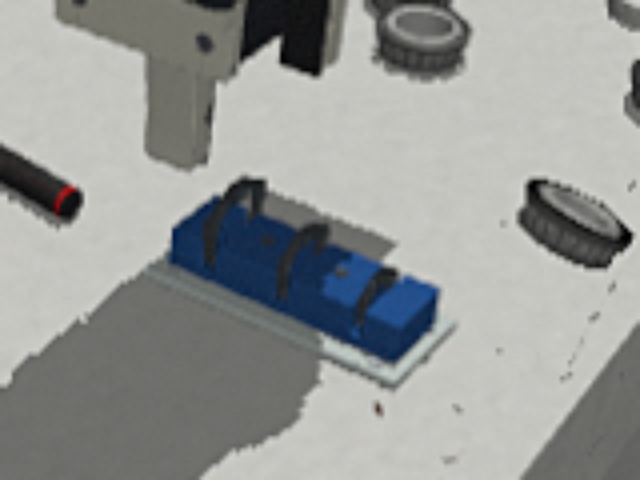

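The fingers stand open above the large clip (crop 235,200), and the arm hides the sleeve from the top camera. I descend and grip.

Call:
send_rows(
  motion=[
    {"offset": [0, -0.05, 3], "turn": 0.7},
    {"offset": [0, -0.05, 5], "turn": 0.7},
    {"offset": [0, -0.05, 6], "turn": 0.7},
    {"offset": [0, -0.05, 6.6], "turn": 0.7},
    {"offset": [0, -0.05, 6.8], "turn": 0.7},
    {"offset": [0, -0.05, 6.8], "turn": 0.7},
  ],
)

```text
t: 8.45
eef_pos: [0.4811, -0.2605, 0.1934]
ee_rot: [-3.141, 0.001, 3.084]
force: [0.1, 0.2, 0.6]
width: 0.0877
```

Call:
send_rows(
  motion=[
    {"offset": [0, 0, 0], "turn": 0},
    {"offset": [0, 0, 0], "turn": 0},
    {"offset": [0, 0, 0], "turn": 0},
    {"offset": [0, 0, 0], "turn": 0},
    {"offset": [0, 0, 0], "turn": 0},
    {"offset": [0, 0, 0], "turn": 0},
    {"offset": [0, 0, 0], "turn": 0},
    {"offset": [0, 0, 0], "turn": 0},
  ],
  hand=-1,
  squeeze=25,
)

```text
t: 9.25
eef_pos: [0.4808, -0.2604, 0.1929]
ee_rot: [-3.142, 0.0, 3.083]
force: [-0.2, -0.7, 0.4]
width: 0.0448
```

Run:
```python
from h import *
off(.4807,-.2605,.26,176.8)
d=grab_frame("side"); im=d["frame"][190:310,340:500]; cv2.imwrite("pics/s3.png",cv2.resize(im,(0,0),fx=4,fy=4))
```

```text
pos [ 0.4808 -0.2604  0.1929] rpy [-180.      0.    176.66] F [-0.2 -0.7  0.4] offset_cm [ 0.01 -0.01 -6.71] turn -0.14
```

View pics/s3.png

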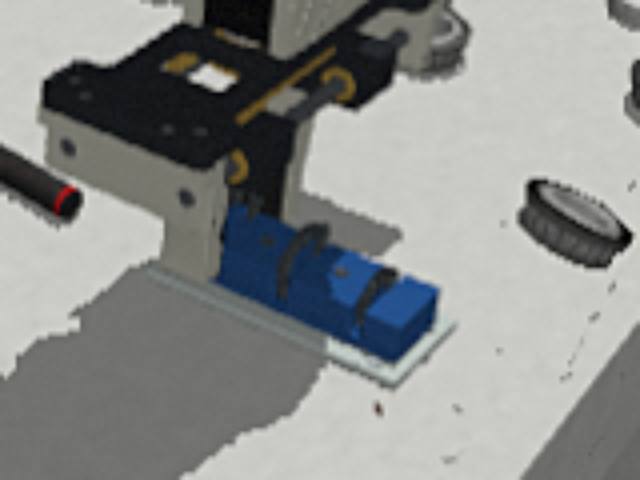

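The fingers hold the clip's shoulders at about (250,210), and the width of 45 mm fits. I lift it out.

Call:
send_rows(
  motion=[
    {"offset": [0, 0, -1], "turn": 0},
    {"offset": [0, 0, -2.5], "turn": 0},
    {"offset": [0, 0, -5], "turn": 0},
    {"offset": [0, 0, -9], "turn": 0},
    {"offset": [0, 0, -13], "turn": 0},
    {"offset": [0, 0, -13], "turn": 0},
  ],
)

```text
t: 9.9
eef_pos: [0.4823, -0.2609, 0.3294]
ee_rot: [-3.139, 0.01, 3.084]
force: [0.4, -0.1, -1.1]
width: 0.0452
```

```bash
python3 -c "
from h import *
off(.479,-.024,.31,-94.9);print(get_state()['width'])"
```

```text
pos [ 0.4823 -0.2609  0.3294] rpy [-179.86    0.56  176.72] F [ 0.4 -0.1 -1.1] offset_cm [ 1.71 23.64  1.87] turn -88.38
0.04520193829553752
```

Call:
send_rows(
  motion=[
    {"offset": [1.5, 23.6, 1.3], "turn": -88.4},
    {"offset": [1.5, 23.6, 1.3], "turn": -88.4},
    {"offset": [1.5, 23.6, 1.3], "turn": -88.4},
    {"offset": [1.5, 23.6, 1.3], "turn": -88.4},
    {"offset": [1.5, 23.6, 1.3], "turn": -88.4},
    {"offset": [1.5, 23.6, 1.3], "turn": -88.4},
    {"offset": [1.5, 23.6, 1.3], "turn": -88.4},
    {"offset": [1.5, 23.6, 1.3], "turn": -88.4},
  ],
)

```text
t: 10.7
eef_pos: [0.4793, -0.0234, 0.3102]
ee_rot: [-3.142, 0.0, -1.992]
force: [-0.0, 0.4, -0.1]
width: 0.0448
```

Call:
send_rows(
  motion=[
    {"offset": [0, 0, 0], "turn": -8},
    {"offset": [0, 0, 0], "turn": -16},
    {"offset": [0, 0, 0], "turn": -19.7},
    {"offset": [0, 0, 0], "turn": -19.7},
    {"offset": [0, 0, 0], "turn": -19.7},
    {"offset": [0, 0, 0], "turn": -19.7},
  ],
)

```text
t: 11.3
eef_pos: [0.4795, -0.024, 0.31]
ee_rot: [-3.142, 0.0, -1.658]
force: [0.1, 0.7, -0.3]
width: 0.0449
```

Run:
```python
from h import *
off(.479,-.024,.282,-94.9);print(get_state()['width'])
d=grab_frame("side"); cv2.imwrite("pics/s4.png",cv2.resize(d["frame"][200:400,200:400],(0,0),fx=3,fy=3))
```

```text
pos [ 0.4795 -0.024   0.31  ] rpy [-180.      0.    -94.98] F [ 0.1  0.7 -0.3] offset_cm [0.01 0.05 2.8 ] turn -0.08
0.04488824264658211
```

View pics/s4.png

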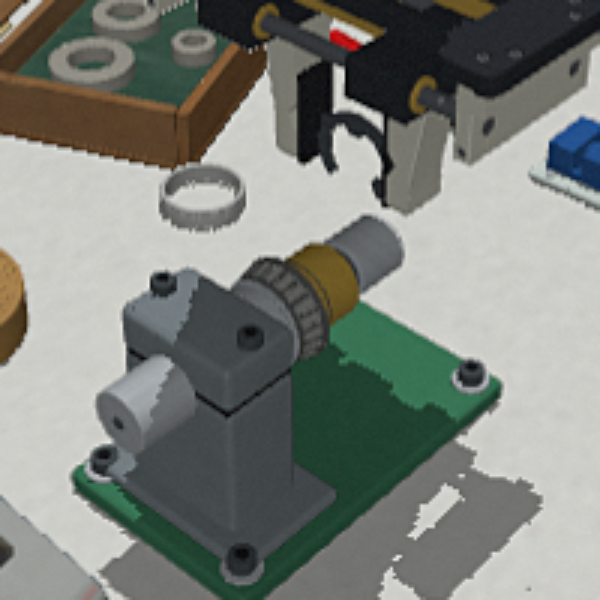

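The bearing sits home against the shoulder (crop 265,300), and the clip hangs square above the last land (360,150). I lower it gently onto the land outboard of the groove.

Call:
send_rows(
  motion=[
    {"offset": [0, 0, 1.5], "turn": 0},
    {"offset": [0, 0, 2.5], "turn": 0},
    {"offset": [0, 0, 3.2], "turn": 0},
    {"offset": [0, 0, 3.3], "turn": 0},
    {"offset": [0, 0, 3.4], "turn": 0},
    {"offset": [0, 0, 3.4], "turn": 0},
  ],
)

```text
t: 11.95
eef_pos: [0.4797, -0.0239, 0.276]
ee_rot: [-3.141, -0.0, -1.656]
force: [-0.0, -0.2, 0.2]
width: 0.0451
```

Call:
send_rows(
  motion=[
    {"offset": [0, 0, 0.1], "turn": 0},
    {"offset": [0, 0, 0.2], "turn": 0},
    {"offset": [0, 0, 0.2], "turn": 0},
  ],
)

```text
t: 12.25
eef_pos: [0.4796, -0.0239, 0.2742]
ee_rot: [-3.141, 0.0, -1.656]
force: [-0.8, 0.1, 3.1]
width: 0.0445
```

Call:
send_rows(
  motion=[
    {"offset": [0, 0, 0.1], "turn": 0},
    {"offset": [0, 0, 0.1], "turn": 0},
    {"offset": [0, 0, 0.1], "turn": 0},
  ],
)

```text
t: 12.55
eef_pos: [0.4798, -0.024, 0.2736]
ee_rot: [-3.141, 0.0, -1.656]
force: [-2.2, 0.4, 7.7]
width: 0.0446
```

Call:
send_rows(
  motion=[
    {"offset": [0, 0.05, -0.05], "turn": 0},
    {"offset": [-0.15, 0.05, -0.05], "turn": 0},
    {"offset": [-0.3, 0.05, -0.05], "turn": 0},
    {"offset": [-0.45, 0.05, -0.05], "turn": 0},
    {"offset": [-0.6, 0.05, -0.05], "turn": 0},
    {"offset": [-0.75, 0.05, -0.05], "turn": 0},
    {"offset": [-0.75, 0.05, -0.05], "turn": 0},
  ],
)

```text
t: 13.25
eef_pos: [0.4801, -0.0162, 0.2738]
ee_rot: [-3.14, 0.0, -1.656]
force: [-0.0, 0.1, 6.0]
width: 0.0449
```

Call:
send_rows(
  motion=[
    {"offset": [-0.1, 0, 0], "turn": 0},
    {"offset": [-0.2, 0, 0], "turn": 0},
    {"offset": [-0.2, 0, 0], "turn": 0},
  ],
)

```text
t: 13.55
eef_pos: [0.4803, -0.0142, 0.2738]
ee_rot: [-3.14, 0.0, -1.656]
force: [-0.8, -0.0, 5.9]
width: 0.0445
```

Call:
send_rows(
  motion=[
    {"offset": [-0.1, 0, 0], "turn": 0},
    {"offset": [-0.1, 0, 0], "turn": 0},
  ],
)

```text
t: 13.75
eef_pos: [0.4803, -0.0133, 0.2737]
ee_rot: [-3.141, 0.0, -1.656]
force: [-0.9, -1.1, 5.3]
width: 0.045
```

Call:
send_rows(
  motion=[
    {"offset": [-0.1, 0, 0], "turn": 0},
    {"offset": [-0.1, 0, 0], "turn": 0},
  ],
)

```text
t: 13.95
eef_pos: [0.4804, -0.0123, 0.2736]
ee_rot: [-3.141, 0.0, -1.656]
force: [0.6, 0.1, 5.3]
width: 0.0448
```

Call:
send_rows(
  motion=[
    {"offset": [-0.1, 0, 0], "turn": 0},
    {"offset": [-0.1, 0, 0], "turn": 0},
  ],
)

```text
t: 14.15
eef_pos: [0.4799, -0.0113, 0.273]
ee_rot: [3.141, 0.0, -1.656]
force: [-0.1, 0.8, 0.6]
width: 0.0447
```

Call:
send_rows(
  motion=[
    {"offset": [-0.1, 0, 0], "turn": 0},
    {"offset": [-0.1, 0, 0], "turn": 0},
  ],
)

```text
t: 14.35
eef_pos: [0.4799, -0.0104, 0.2729]
ee_rot: [3.141, -0.0, -1.656]
force: [0.7, 0.3, -0.4]
width: 0.0446
```

It dropped in at y ≈ -0.011, where Fz fell from 5 to 0. I lower into the groove.

Call:
send_rows(
  motion=[
    {"offset": [0, 0, 0.1], "turn": 0},
    {"offset": [0, 0, 0.2], "turn": 0},
    {"offset": [0, 0, 0.3], "turn": 0},
    {"offset": [0, 0, 0.3], "turn": 0},
  ],
)

```text
t: 14.75
eef_pos: [0.4803, -0.0104, 0.2703]
ee_rot: [-3.141, 0.0, -1.656]
force: [0.7, 0.0, 0.2]
width: 0.045
```

Call:
send_rows(
  motion=[
    {"offset": [0, 0, 0.1], "turn": 0},
    {"offset": [0, 0, 0.1], "turn": 0},
  ],
)

```text
t: 14.95
eef_pos: [0.4805, -0.0104, 0.2696]
ee_rot: [-3.141, 0.0, -1.656]
force: [0.9, -0.7, 1.3]
width: 0.0449
```

Call:
send_rows(
  motion=[
    {"offset": [0, 0, 0.1], "turn": 0},
    {"offset": [0, 0, 0.1], "turn": 0},
  ],
)

```text
t: 15.15
eef_pos: [0.4805, -0.0104, 0.2688]
ee_rot: [-3.141, 0.0, -1.656]
force: [0.2, -0.1, 3.6]
width: 0.0448
```

Call:
send_rows(
  motion=[
    {"offset": [0, 0, 0.1], "turn": 0},
    {"offset": [0, 0, 0.1], "turn": 0},
  ],
)

```text
t: 15.35
eef_pos: [0.4805, -0.0104, 0.2679]
ee_rot: [-3.14, 0.0, -1.656]
force: [0.7, 0.3, 6.2]
width: 0.0448
```

Call:
send_rows(
  motion=[
    {"offset": [0, 0, 0.1], "turn": 0},
    {"offset": [0, 0, 0.1], "turn": 0},
  ],
)

```text
t: 15.55
eef_pos: [0.4805, -0.0103, 0.2669]
ee_rot: [-3.14, 0.0, -1.656]
force: [0.3, 1.0, 4.4]
width: 0.0447
```

Call:
send_rows(
  motion=[
    {"offset": [0, 0, 0.1], "turn": 0},
    {"offset": [0, 0, 0.1], "turn": 0},
  ],
)

```text
t: 15.75
eef_pos: [0.4805, -0.0104, 0.2659]
ee_rot: [-3.141, 0.0, -1.656]
force: [0.1, -0.2, 5.6]
width: 0.0446
```

Going well. I continue in the same steps.

Call:
send_rows(
  motion=[
    {"offset": [0, 0, 0.1], "turn": 0},
    {"offset": [0, 0, 0.2], "turn": 0},
    {"offset": [0, 0, 0.2], "turn": 0},
  ],
)

```text
t: 16.05
eef_pos: [0.4804, -0.0104, 0.2636]
ee_rot: [-3.141, 0.0, -1.656]
force: [1.5, -0.1, 1.5]
width: 0.0449
```

Call:
send_rows(
  motion=[
    {"offset": [0, 0, 0.1], "turn": 0},
    {"offset": [0, 0, 0.2], "turn": 0},
    {"offset": [0, 0, 0.2], "turn": 0},
  ],
)

```text
t: 16.35
eef_pos: [0.4803, -0.0104, 0.261]
ee_rot: [-3.142, 0.0, -1.656]
force: [3.8, 0.3, -0.5]
width: 0.0451
```

Call:
send_rows(
  motion=[
    {"offset": [0, 0, 0.1], "turn": 0},
    {"offset": [0, 0, 0.2], "turn": 0},
    {"offset": [0, 0, 0.2], "turn": 0},
  ],
)

```text
t: 16.65
eef_pos: [0.4801, -0.0104, 0.2589]
ee_rot: [3.141, -0.0, -1.656]
force: [4.0, -0.6, -5.2]
width: 0.0448
```

Call:
send_rows(
  motion=[
    {"offset": [0, -0.05, 0.1], "turn": 0},
    {"offset": [0, -0.05, 0.2], "turn": 0},
    {"offset": [0, -0.05, 0.2], "turn": 0},
  ],
)

```text
t: 16.95
eef_pos: [0.4803, -0.0106, 0.2568]
ee_rot: [3.141, -0.0, -1.656]
force: [2.9, 0.5, -7.6]
width: 0.0448
```

Call:
send_rows(
  motion=[
    {"offset": [0, 0, 0.1], "turn": 0},
    {"offset": [0, 0, 0.15], "turn": 0},
    {"offset": [0, 0, 0.15], "turn": 0},
  ],
)

```text
t: 17.25
eef_pos: [0.4805, -0.0105, 0.2556]
ee_rot: [3.141, -0.0, -1.656]
force: [1.7, -0.1, -5.8]
width: 0.045
```

Call:
send_rows(
  motion=[
    {"offset": [0, 0, 0.1], "turn": 0},
    {"offset": [0, 0, 0.1], "turn": 0},
  ],
)

```text
t: 17.45
eef_pos: [0.4805, -0.0105, 0.2546]
ee_rot: [3.141, -0.0, -1.656]
force: [1.3, -0.3, -7.8]
width: 0.0448
```

Call:
send_rows(
  motion=[
    {"offset": [0, 0, 0.1], "turn": 0},
    {"offset": [0, 0, 0.1], "turn": 0},
  ],
)

```text
t: 17.65
eef_pos: [0.4805, -0.0105, 0.2537]
ee_rot: [3.141, -0.0, -1.656]
force: [1.2, -0.2, -4.9]
width: 0.0447
```

Call:
send_rows(
  motion=[
    {"offset": [0, 0, 0.1], "turn": 0},
    {"offset": [0, 0, 0.1], "turn": 0},
  ],
)

```text
t: 17.85
eef_pos: [0.4807, -0.0105, 0.2532]
ee_rot: [-3.141, -0.0, -1.656]
force: [-0.9, -0.3, 1.3]
width: 0.045
```

Call:
send_rows(
  motion=[
    {"offset": [0, 0, 0.1], "turn": 0},
    {"offset": [0, 0, 0.1], "turn": 0},
  ],
)

```text
t: 18.05
eef_pos: [0.4809, -0.0105, 0.2529]
ee_rot: [-3.141, -0.0, -1.656]
force: [-3.8, 0.7, 9.9]
width: 0.0447
```

It is firmly bottomed at 0.253. I relieve the push, open and lift.

Call:
send_rows(
  motion=[
    {"offset": [0, 0, -0.12], "turn": 0},
    {"offset": [0, 0, -0.12], "turn": 0},
  ],
)

```text
t: 18.25
eef_pos: [0.4807, -0.0105, 0.2533]
ee_rot: [-3.141, 0.0, -1.656]
force: [-1.2, -0.4, 1.7]
width: 0.0448
```

Call:
send_rows(
  motion=[
    {"offset": [0, 0, 0], "turn": 0},
    {"offset": [0, 0, 0], "turn": 0},
    {"offset": [0, 0, 0], "turn": 0},
    {"offset": [0, 0, 0], "turn": 0},
    {"offset": [0, 0, 0], "turn": 0},
    {"offset": [0, 0, 0], "turn": 0},
  ],
  hand=1,
)

```text
t: 18.85
eef_pos: [0.4807, -0.0105, 0.253]
ee_rot: [3.142, -0.0, -1.656]
force: [-0.3, -0.0, 0.9]
width: 0.0855
```

Call:
send_rows(
  motion=[
    {"offset": [0, 0, -2], "turn": 0},
    {"offset": [0, 0, -5], "turn": 0},
    {"offset": [0, 0, -9], "turn": 0},
    {"offset": [0, 0, -13], "turn": 0},
    {"offset": [5, 0, -15], "turn": 0},
    {"offset": [10, 0, -15], "turn": 0},
    {"offset": [15, 0, -15], "turn": 0},
    {"offset": [15, 0, -15], "turn": 0},
  ],
)

```text
t: 19.65
eef_pos: [0.4669, -0.1639, 0.4032]
ee_rot: [3.141, -0.0, -1.661]
force: [-0.0, -0.4, -0.4]
width: 0.0877
```

Run:
```python
from h import *
d=grab_frame("side"); e=grab_frame("top")
a=cv2.resize(d["frame"][250:390,220:370],(0,0),fx=2.6,fy=2.6); b=cv2.resize(e["frame"][255:355,150:300],(0,0),fx=2.6,fy=2.6)
o=np.zeros((364,780,3),np.uint8); o[:,:390]=a[:364,:390]; o[:260,390:]=b[:260,:390]; cv2.imwrite("pics/s5.png",o)
P,s=cloud(d); X,Y,Z=np.moveaxis(P,-1,0)
V=cv2.cvtColor(d["frame"],cv2.COLOR_BGR2HSV)[...,2]
q=(d["range_z"]>0)&(V<75)&(abs(X-.48)<.04)&(Y>-.03)&(Y<0.0)&(Z>.05)&(Z<.125); p=P[q]; print(q.sum(),p.min(0).round(4),p.max(0).round(4),p.mean(0).round(4))
P,s=cloud(e)
def hs(f):return cv2.cvtColor(f,cv2.COLOR_BGR2HSV)
diff=0
st=get_state();print(st["force"],st["eef_pos"],st["width"])
```

```text
203 [ 0.4563 -0.0259  0.0692] [ 0.5034 -0.0017  0.1053] [ 0.4742 -0.0123  0.0924]
[ 0.73754882  0.58517936 -0.26873343] [ 0.46746555 -0.16130279  0.40288141] 0.08768036927694994
```

View pics/s5.png

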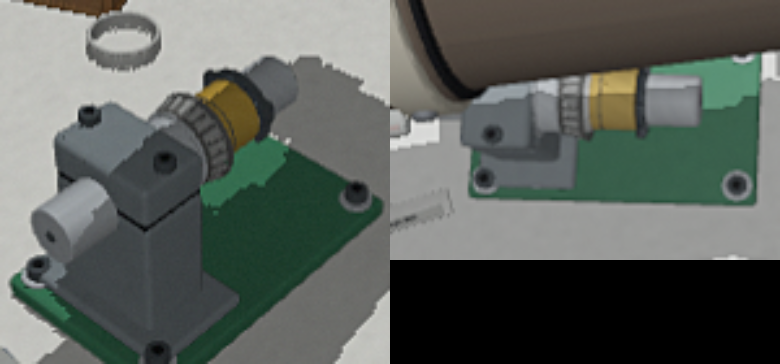

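The clip sits square in the groove right beside the sleeve (side view 262,100; top view 643,105). The bearing is at the shoulder and the gripper is clear. I let the arm settle, then hand in.

Call:
send_rows(
  motion=[
    {"offset": [0, 0, 0], "turn": 0},
    {"offset": [0, 0, 0], "turn": 0},
    {"offset": [0, 0, 0], "turn": 0},
  ],
)

```text
t: 20.05
eef_pos: [0.4682, -0.1589, 0.4031]
ee_rot: [-3.142, 0.0, -1.654]
force: [-0.4, -0.7, 0.0]
width: 0.0874
```

```bash
python3 -c "
from station import *
print(job_done())"
```

```text
the job is handed in; nothing more can be done
None
```

The bearing and sleeve are home and the largest clip is seated in the groove. I handed the job in at about 20 s; it reports no verdict.

- **Bearing:** I gripped the sleeve and slid it about 16 mm. It slid at 3–4 N and then stopped hard, with the force rising to 19 N.
- **Clip:** I picked it from the +x slot and slid it along the last land at 5–6 N. It dropped into the groove at about world y = -0.011 m. Pushing it in took about 6 N; then it pulled itself home. The highest reading was about 10 N, as it bottomed.
- **Last checks:** The final pictures show the clip square beside the sleeve, the bearing at the shoulder and the gripper open and clear. The depth reading put the top of the clip at about 105 mm, against 107 mm expected, which is within the calibration error.
- **Not checked:** I did not measure the smaller clips and the other loose things again at the end. No unexpected contact force showed in the readings.
- **Failed check:** One top-camera measurement of the sleeve found no brass pixels, probably because the arm was in the way. I relied on feeling for the groove instead.

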